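# Nest the beakers on the shelf rack

## Task

Take the blue beaker from its grey drip cradle and lay it flat on the two rails of the wire rack behind the yellow beaker, pointing the same way (mouth towards the white end stop) and not yet touching the yellow one, and let go. Then, without gripping it, push the blue beaker from behind on its closed foot along the rails, so that it slides over the yellow one and the two are fully nested with the yellow rim right up against the end stop. Leave the bowl, salt cellar, jug and clothes peg where they stand.

Things in the scene. Friction and masses are not known exactly. Their poses are not given: they have to be found in the camera images.
- blue_beaker: Blue plastic tapered beaker, 80 mm long, lying on its side in the cradle, mouth to the cradle's +x. Origin: centre of the closed foot's outer face; x runs along its axis to the mouth (may be rolled about x). Outer radius 16 mm at x=0, 22 at x=6 (bevel), growing evenly to 36 at the rim; wall 2.5 mm. Inner floor 24 mm from the foot face, so fully nested feet are about 24 mm apart. About 80 g.
- blue_beaker_mouth (a point): Centre of the blue beaker's mouth, in the rim plane, 80 mm from the foot. Balance point about 35 mm from the foot. Lying on rails, the axis slopes up about 0.2 rad towards the mouth and the foot centre is about 51 mm above the underside of the rack or cradle.
- yellow_beaker: Yellow beaker, identical to the blue one, lying on the rack's rails with its mouth towards the end stop, up to about 30 mm short of it at the start. Same frame: origin at the foot centre, x towards the mouth.
- yellow_beaker_mouth (a point): Centre of the yellow beaker's mouth, in the rim plane, 80 mm from its foot.
- rack: Fixed low wire rack on the shelf: two parallel steel rails along its x, 8 mm thick, centres at y=+-16 mm, 30 mm above the underside, from x=-137 mm (open end) to the end stop. Origin: centre of its underside, z up. White upright end stop (84 mm wide, 88 tall, 4 thick), inner face at x=+125 mm.
- rack_stop (a point): Middle of the end stop's inner face, at the level of the tops of the rails (x=125, z=34 mm in the rack's frame).
- cradle: Fixed grey drip cradle, base 110 x 66 x 6 mm, with two rails like the rack's, 100 mm long, along its x (centres at y=+-16 mm, 30 mm up). Origin: centre of its underside, on the shelf, z up.
- bowl: White ceramic bowl, 90 mm across and 45 mm tall, upright; origin at the centre of its underside. Bystander.
- salt_cellar: Clear glass salt cellar with a steel cap, 52 mm across, 70 mm tall; origin at the centre of its underside. Bystander.
- jug: Clear plastic jug with green flip-spout lid and handle, 96 mm across, about 187 mm tall, handle reaching 84 mm out along its x; origin at the centre of its underside. Bystander.
- clothes_peg: Red plastic clothes peg lying flat, 75 x 15 x 10 mm, long along its x; origin at the centre of its underside. Bystander.
Not all that is in view belongs to the job. Several things have the shape of the yellow_beaker; the one meant has the colours described above. There is more than one size of the blue_beaker; the job needs the larger.

How it is judged:
By the outcome, as a careful person would: the job done as asked, in the order asked, and still so for the second after the job is handed in, with the robot touching nothing.
It also fails if it takes over 48 s, if anything falls off the work surface, if the arm or the gripper's body presses on something with over 40 N, if the wrist force passes 120 N, or if a joint passes its speed limit or range.

## Robot

A 7-joint arm with a two-finger parallel gripper is mounted at the origin on the work surface. World frame = base frame: x ahead of the robot, y to its left, z up, the work surface at z = 0. Lengths are in m, angles in rad, forces in N, time in s.
With the tool pointing down it reaches from about 0.4 to 0.85 m from the base axis. Payload 4.5 kg.
Tool frame: the origin (TCP) lies between the finger pads; the fingertips stand 25 mm ahead of it and the grasp point (between the pads) lies 6 mm ahead of it (robot.tips_ahead is the distance from the TCP to the fingertips, in m); z points along the fingers, y is the line along which they close (so a half turn about z gives the same grasp; the last joint's range is limited). The gripper opens to 88 mm and grips with 3 to 60 N. Pads are 18 mm wide; open, the fingers measure 123 mm over their backs; the gripper's body (75 mm by 187 mm) begins 45 mm behind the grasp point.
Start: joints at [-1.249, 0.689, -0.195, 1.565, 0.157, 0.902, -0.215], TCP at [0.177, 0.599, 0.264] pointing down, gripper open.
Joint ranges: [-3.01, 3.01], [-0.46, 2.08], [-1.47, 1.51], [0.13, 2.56], [-1, 4.14], [0.04, 2.09], [-2.66, 2.66]. Speed limits (rad/s): [2.57, 2.57, 3.14, 3.14, 3.14, 3.14, 3.14].

## Interface

Orientations are given as [roll, pitch, yaw] about the fixed x, y, z axes, in that order (R = Rz(yaw) Ry(pitch) Rx(roll)).
In Python, from station import robot, get_image, camera_model, workorder gives the robot as it stands.
- The arm moves only by the tool move_arm, never from a script. Its arguments are lists of equal length, an entry for each row: "delta_pos": the shift along the tool's x, y, z normalised to -1 to 1, where 1 is 3 cm, a list of three; "yaw": the turn about the tool's z normalised to -1 to 1, where 1 is 5 degrees; "gripper": the opening, from -1 (shut) to 1 (fully open). A call has 1 to 20 rows; each row shifts and turns the commanded pose from where the row before left it, along the tool's axes as they then stand; what a row does not reach is not made up. A row lasts 1/10 s, in which the tool goes at most 50 mm and 8.59 degrees, less where a joint would pass 70% of its speed; a pose out of reach is approached as far as the arm can. A call with a number of a shift or a turn outside -1 to 1 is refused whole. A call with a gripper value outside its range is refused whole. The fingers move at their own pace and stop on an object; "squeeze" is the grip in N (left out, the last holds). Time passes only in rows, so rows that do not move let the fingers close. It gives the time, the measured TCP pose, the force, the opening and the grip force at its end, in the units of the state.
- robot.get_obs(): the state, without advancing time (a new reading comes with each control period).
- get_image(name): name is "side" or "top" or "wrist"; returns (picture, depth): 384x512x3 uint8, blue, green, red; 384x512 float32, m along the optical axis (not along the pixel's ray), 0 where there is no reading.
- camera_model(name): a dict with "fovy" (degrees; the focal length in pixels is half the picture's height over the tangent of half this angle, whatever the lens; pixels are square), "cx", "cy" (the principal point, pixels), "view" (4x4, takes a point from world to camera coordinates); the wrist camera has in their place "T_tool_cam" (4x4, takes a point from camera to tool coordinates, whose origin is the TCP and whose axes are the flange's). Camera axes: x right, y down, z forward; pixel columns grow to the right and rows downward; lengths in m; the calibration is good to about 2 mm. A picture is of the moment at which its call begins: read the wrist's pose just before it. camera_model takes no time and is no camera call.
- workorder.job_done(): hands the job in; it is judged then, once.
The state is a dict: "clock": time; "joint_positions": joint angles; "joint_velocities": joint speeds; "tau": joint torques, N m; "tcp_pos": TCP position; "tool_rot": TCP orientation; "ft_force": force on the tool from outside, world axes, zero at the start; "torque": the same for the moment, N m; "finger_gap": opening from 0.0 (shut) to 1.0 (fully open); "grip_force": force on a finger pad.
Only numpy, scipy, OpenCV 4.12 (cv2) and the standard library are available. Lean on these libraries where they do the work, as an engineer would, in place of code of your own. Each camera call takes 0.05 s, during which the arm holds its last target. There are 200 camera calls.

## Working session

There is one attempt and no reset: what is moved stays moved. The work goes in short steps, Python scripts to look and compute and a tool call to move; the robot and the scene stay as the last step left them, time stands still between calls to the robot, and variables do not carry over. Pictures are saved under pics/ and viewed, at most 10 in all, crops included, and the job is handed in when it is done.

Besides the shell and the picture viewer there is one more tool, called after "Call:" as a command line: name --pt "numbers of a row" for each row, then --argument value for the rest. move_arm: Moves the arm, as the interface text tells. Scaled input: -1 to 1 covers 3 cm each way for a shift and 5 degrees each way for a turn. Its arguments: {"type":"object","properties":{"delta_pos":{"type":"array"},"yaw":{"type":"array"},"gripper":{"type":"array"},"squeeze":{"type":"number"}},"required":["delta_pos","yaw","gripper"]}

```bash
mkdir -p pics; cat > h.py <<'E'
import numpy as np,cv2
from station import robot,get_image,camera_model,workorder
from scipy.spatial.transform import Rotation as R
def grab(n):
    o=robot.get_obs(); im,d=get_image(n); c=camera_model(n)
    f=192/np.tan(np.radians(c['fovy'])/2)
    v,u=np.mgrid[:384,:512]
    if 'view' in c:
        T=np.linalg.inv(np.array(c['view'])); cx,cy=c['cx'],c['cy']
    else:
        W=np.eye(4);W[:3,:3]=R.from_euler('xyz',o['tool_rot']).as_matrix() if len(o['tool_rot'])==3 else R.from_quat(o['tool_rot']).as_matrix()
        W[:3,3]=o['tcp_pos'];T=W@np.array(c['T_tool_cam']);cx,cy=c.get('cx',256),c.get('cy',192)
    P=np.stack([(u-cx)/f*d,(v-cy)/f*d,d],-1)@T[:3,:3].T+T[:3,3]
    P[d==0]=np.nan
    return im,d,P,T
E
python3 - <<'E'
from h import *
print(robot.get_obs(), robot.tips_ahead)
for n in ['side','top']:
    im,d,P,T=grab(n); cv2.imwrite(f'pics/{n}0.png',im); np.save(f'{n}0.npy',P); print(n,T.round(3).tolist(),{k:v for k,v in camera_model(n).items() if k!='view'})
E
```

```text
{'clock': 0.0, 'joint_positions': array([-1.24918512,  0.68997566, -0.19458186,  1.56633373,  0.15730344,
        0.9025131 , -0.21511285]), 'joint_velocities': array([ 0.00056293,  0.0014665 , -0.00101921,  0.00160888,  0.00052364,
        0.00026807,  0.00083664]), 'tau': array([ 2.55471323e-04, -5.27546668e+01, -1.26710761e+00, -1.53429508e+01,
       -5.27215283e-02,  6.39716411e-03,  1.64205862e-04]), 'tcp_pos': array([0.17725332, 0.59872535, 0.26291967]), 'tool_rot': array([-3.13976167e+00,  9.55087402e-05,  2.85390635e+00]), 'ft_force': array([ 0.303542  ,  0.23191154, -0.63527567]), 'torque': array([-0.02058823, -0.02273784, -0.02235543]), 'grip_force': 0.0, 'finger_gap': 0.9996264422695758} 0.025
side [[-0.947, -0.226, 0.229, 0.026], [-0.321, 0.63, -0.707, 1.28], [0.016, -0.743, -0.669, 1.25], [0.0, 0.0, 0.0, 1.0]] {'fovy': 46.88197033462887, 'cx': 257.3218805449298, 'cy': 187.0230289395001}
top [[-0.022, -0.985, 0.171, 0.192], [-1.0, 0.023, 0.001, 0.11], [-0.005, -0.17, -0.985, 1.617], [0.0, 0.0, 0.0, 1.0]] {'fovy': 46.55920033590855, 'cx': 252.85764737078046, 'cy': 196.8788599352089}
```

View pics/side0.png

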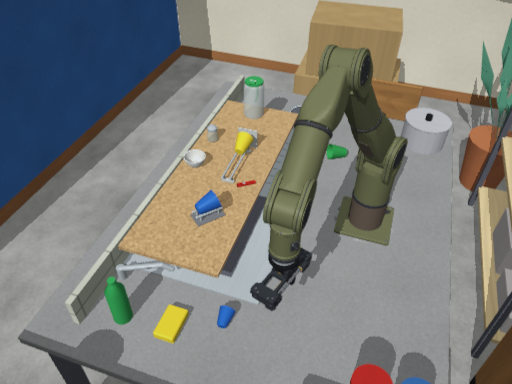

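View pics/top0.png

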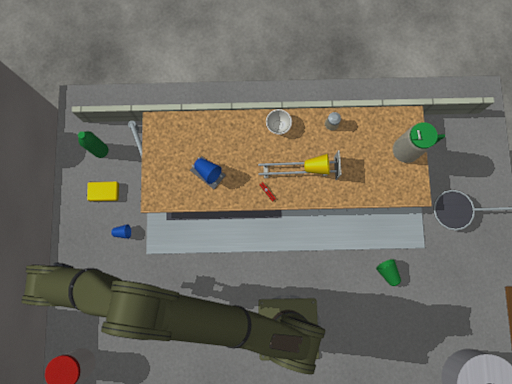

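The side view shows the blue beaker in its cradle (207,203) and the yellow one on the rack (245,143). In the top view, blue is at (207,170), yellow at (317,165), the stop at (338,163) and the rails' open end at (262,170). The peg is at (267,191), the bowl at (279,122) and the salt cellar at (333,121).

```bash
cat > m.py <<'E'
from h import *
def q(n,mask,name,P):
    X=P[mask];X=X[~np.isnan(X[:,0])]
    print(n,name,len(X),'mean',X.mean(0).round(4),'min',np.percentile(X,2,0).round(4),'max',np.percentile(X,98,0).round(4))
    return X
def axis(X):
    c=X.mean(0);w,V=np.linalg.eigh(np.cov((X-c)[:,:2].T));return c,V[:,1],w
E
python3 - <<'E'
from m import *
for n in ['top','side']:
    im=cv2.imread(f'pics/{n}0.png');P=np.load(f'{n}0.npy');hsv=cv2.cvtColor(im,cv2.COLOR_BGR2HSV)
    H,S,V=hsv[...,0],hsv[...,1],hsv[...,2]
    box=(P[...,0]>.4)&(P[...,0]<.75)&(P[...,1]>-.3)&(P[...,1]<.45)
    z=np.median(P[...,2][box]);print('shelf z',z)
    up=box&(P[...,2]>z+.012)
    b=q(n,up&(H>100)&(H<130)&(S>130),'blue',P);print(axis(b))
    y=q(n,up&(H>20)&(H<35)&(S>150),'yel',P);print(axis(y))
    g=up&(S<70)
    k,l,st,ce=cv2.connectedComponentsWithStats(g.astype(np.uint8))
    for i in range(1,k):
        if st[i,4]>25: q(n,l==i,f'grey{st[i]}',P)
    r=(box)&((H<6)|(H>174))&(S>170); q(n,r,'red',P)
im=cv2.imread('pics/top0.png')
cv2.imwrite('pics/z.png',cv2.resize(im[95:220,180:360],(792,550),interpolation=cv2.INTER_CUBIC))
E
```

```text
shelf z 0.10035894899002207
top blue 418 mean [0.5371 0.2613 0.1696] min [0.5002 0.2242 0.1336] max [0.572  0.2994 0.2017]
(array([0.53711859, 0.26129784, 0.16955983]), array([0.5534969 , 0.83285123]), array([0.00026021, 0.00049023]))
top yel 401 mean [ 0.5451 -0.1035  0.1793] min [ 0.5184 -0.146   0.1373] max [ 0.5759 -0.0631  0.2025]
(array([ 0.54511498, -0.10352341,  0.17926982]), array([-0.05967025,  0.99821814]), array([0.00026539, 0.00051061]))
top grey[266 110  25  24 346] 346 mean [0.7183 0.0181 0.1295] min [ 0.6694 -0.0211  0.1128] max [0.7489 0.0607 0.1498]
top grey[325 112  16  18 198] 198 mean [ 0.7054 -0.1671  0.1541] min [ 0.6899 -0.1875  0.1147] max [ 0.7294 -0.1472  0.1748]
top grey[329 150  12  29 156] 156 mean [ 0.5487 -0.1707  0.1557] min [ 0.51   -0.1757  0.1176] max [ 0.5882 -0.1524  0.1905]
top grey[258 162  46   5 104] 104 mean [0.5635 0.0187 0.1324] min [ 0.559  -0.0583  0.1228] max [0.5682 0.0886 0.1382]
top grey[258 171  50   6 109] 109 mean [0.5316 0.0124 0.1326] min [ 0.5264 -0.0675  0.1254] max [0.5361 0.0889 0.14  ]
top red 65 mean [0.4702 0.0612 0.1085]
[... 634 characters left out ...]
95]
side grey[239 128  19  19 127] 127 mean [ 0.529  -0.1703  0.1634] min [ 0.5025 -0.1799  0.1133] max [ 0.5809 -0.1376  0.1892]
side grey[229 147  21  34  73] 73 mean [ 0.5244 -0.0085  0.1301] min [ 0.5196 -0.1348  0.1119] max [0.5281 0.0943 0.1433]
side grey[184 150  22  18 260] 260 mean [0.7078 0.0137 0.1312] min [ 0.6635 -0.0218  0.1122] max [0.743  0.0638 0.1468]
side grey[221 153  16  26  53] 53 mean [0.5566 0.0207 0.1319] min [ 0.552  -0.0646  0.1216] max [0.5605 0.0963 0.1371]
side grey[196 205  27  17  91] 91 mean [0.5248 0.2842 0.1322] min [0.4906 0.2467 0.113 ] max [0.557  0.3201 0.1509]
side red 47 mean [0.4669 0.0672 0.1084] min [0.4393 0.0448 0.1026] max [0.4974 0.0912 0.1135]
```

View pics/z.png

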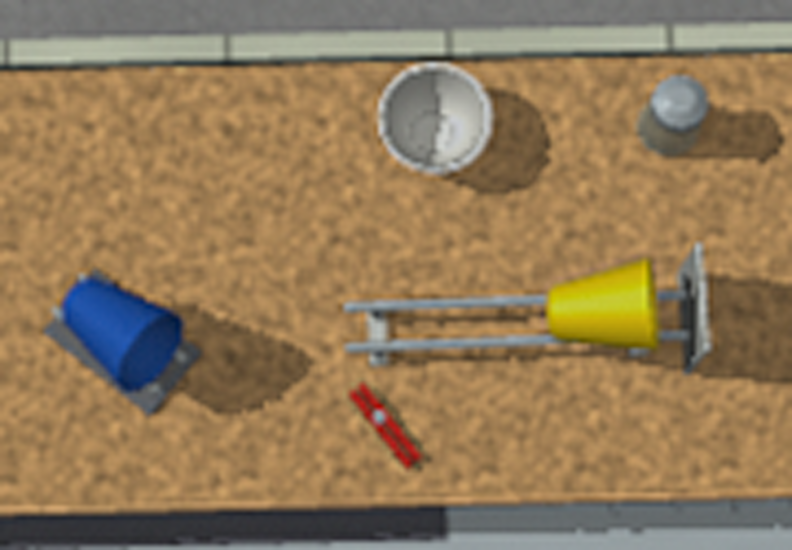

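Top and side agree on the shelf at z≈0.10 but differ by about 7 mm in x, so I'll refine with the wrist camera. In the crop, blue's foot is upper left and its mouth lower right; the yellow rim is about 25 mm short of the stop. First I'll move over the cradle.

Call:
move_arm --pt "-0.9 -0.45 -0.1" --pt "-0.9 -0.45 -0.1" --pt "-0.9 -0.45 -0.1" --pt "-0.9 -0.45 -0.1" --pt "-0.9 -0.45 -0.1" --pt "-0.9 -0.45 -0.1" --pt "-0.9 -0.45 -0.1" --pt "-0.9 -0.45 -0.1" --pt "-0.9 -0.45 -0.1" --pt "-0.9 -0.45 -0.1" --pt "-0.9 -0.45 -0.1" --pt "-0.9 -0.45 -0.1" --pt "-0.9 -0.45 -0.1" --pt "-0.9 -0.45 -0.1" --pt "-0.9 -0.45 -0.1" --pt "-0.9 -0.45 -0.1" --pt "0 0 0" --pt "0 0 0" --pt "0 0 0" --pt "0 0 0" --yaw '[0, 0, 0, 0, 0, 0, 0, 0, 0, 0, 0, 0, 0, 0, 0, 0, 1, 1, 1, 1]' --gripper '[1, 1, 1, 1, 1, 1, 1, 1, 1, 1, 1, 1, 1, 1, 1, 1, 1, 1, 1, 1]'

```text
clock: 2.1
tcp_pos: [0.5301, 0.2693, 0.3112]
tool_rot: [-3.141, -0.001, 2.501]
ft_force: [-0.2, 0.5, -0.3]
finger_gap: 1.003
grip_force: 0.0
```

Call:
move_arm --pt "0 0 0" --pt "0 0 0" --pt "0 0 0" --pt "0 0 0" --pt "0 0 0" --pt "0 0 0" --pt "0 0 0" --pt "0 0 0" --pt "0 0 0" --pt "0 0 0" --pt "0 0 0" --pt "0 0 0" --pt "0 0 0" --pt "0 0 0" --pt "0 0 0" --pt "0 0 0" --pt "0 0 0" --pt "0 0 0" --pt "0 0 0" --yaw '[1, 1, 1, 1, 1, 1, 1, 1, 1, 1, 1, 1, 1, 1, 1, 1, 1, 1, 0]' --gripper '[1, 1, 1, 1, 1, 1, 1, 1, 1, 1, 1, 1, 1, 1, 1, 1, 1, 1, 1]'

```text
clock: 4.0
tcp_pos: [0.53, 0.2696, 0.3113]
tool_rot: [-3.141, 0.001, 0.934]
ft_force: [0.4, -0.5, 0.4]
finger_gap: 0.998
grip_force: 0.0
```

```bash
python3 - <<'E'
from m import *
o=robot.get_obs();print(o['tcp_pos'],o['tool_rot'],o['joint_positions'].round(2),o['ft_force'])
im,d,P,T=grab('wrist');cv2.imwrite('pics/w1.png',im);np.save('w1.npy',P);print(T.round(3).tolist(),camera_model('wrist'))
E
```

```text
[0.52995641 0.26962418 0.31125986] [-3.14136632e+00  1.02564866e-03  9.33893016e-01] [-0.73  0.61  0.32  1.62 -0.22  0.95 -0.97] [ 0.35361613 -0.53449337  0.40294882]
[[0.804, -0.564, -0.188, 0.578], [-0.594, -0.763, -0.254, 0.336], [-0.001, 0.316, -0.949, 0.432], [0.0, 0.0, 0.0, 1.0]] {'fovy': 66.97997406752017, 'cx': 254.23387538974472, 'cy': 194.68843516311242, 'T_tool_cam': array([[ 7.10533645e-04, -9.49137448e-01, -3.14861239e-01,
         8.15003240e-02],
       [ 9.99999642e-01,  8.19039941e-04, -2.12309680e-04,
        -7.81209981e-04],
       [ 4.59394998e-04, -3.14860975e-01,  9.49137690e-01,
        -1.20785931e-01],
       [ 0.00000000e+00,  0.00000000e+00,  0.00000000e+00,
         1.00000000e+00]])}
```

View pics/w1.png

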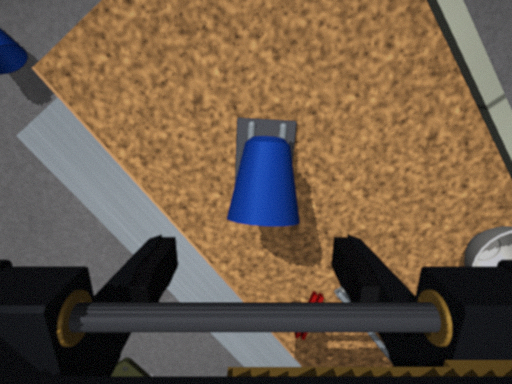

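The wrist view shows the blue beaker, foot up at (268,140) and mouth at (263,222), almost along tool x, with the cradle rails at (250,130) and (283,130). I'll fit the beaker model to the depth cloud.

```bash
cat >> m.py <<'E'
from scipy.optimize import least_squares
def fitbeaker(X,p0):
    # p: foot x,y,z,yaw,tilt ; signed distance to cone/bevel/foot outer surface (outside view only)
    def res(p):
        a=np.array([np.cos(p[4])*np.cos(p[3]),np.cos(p[4])*np.sin(p[3]),np.sin(p[4])])
        D=X-p[:3];t=D@a;r=np.linalg.norm(D-t[:,None]*a,axis=1)
        prof=np.array([[0,0],[0,16],[6,22],[80,36]])/1000
        best=np.full(len(X),9.)
        for A,B in zip(prof[:-1],prof[1:]):
            e=B-A;q=np.stack([t,r],1)-A;s=np.clip(q@e/(e@e),0,1)
            best=np.minimum(best,np.linalg.norm(q-s[:,None]*e,axis=1))
        return best
    s=least_squares(res,p0,loss='soft_l1',f_scale=.002);return s.x,np.sqrt(np.mean(res(s.x)**2))
E
python3 - <<'E'
from m import *
for f,n in [('w1.png','w1.npy'),('top0.png','top0.npy'),('side0.png','side0.npy')]:
    im=cv2.imread('pics/'+f);P=np.load(n);h=cv2.cvtColor(im,cv2.COLOR_BGR2HSV)
    H,S=h[...,0],h[...,1]
    box=(P[...,0]>.4)&(P[...,0]<.65)&(P[...,1]>.15)&(P[...,1]<.4)
    z=np.median(P[...,2][box&(H<25)])
    b=P[box&(P[...,2]>z+.012)&(H>100)&(H<130)&(S>130)]
    print(f,len(b),'shelf',z,*fitbeaker(b,[.565,.3,.151,-2.2,.2]))
    g=P[box&(P[...,2]>.1)&(P[...,2]<.14)&(S<70)]; print(len(g),g.mean(0) if len(g) else 0)
    by=(P[...,0]>.45)&(P[...,0]<.65)&(P[...,1]>-.19)&(P[...,1]<.0)&(P[...,2]>z+.012)&(H>20)&(H<35)&(S>150)
    if by.sum()>50: print('yel',fitbeaker(P[by],[.54,-.065,.151,-1.5,.2]))
E
```

```text
w1.png 6580 shelf 0.09992694091896606 [ 0.56037705  0.29716055  0.18422956 -2.28540543  0.80781366] 0.051335444496148186
1310 [0.56305932 0.30100879 0.11049458]
top0.png 418 shelf 0.10026052596388535 [ 0.56687691  0.29574962  0.15275606 -2.25019458  0.24071486] 0.0024027726690980834
151 [0.52968359 0.26506227 0.10869876]
yel (array([ 0.54946365, -0.06479991,  0.14844898, -1.56342741,  0.27102953]), np.float64(0.0026463507569122026))
side0.png 347 shelf 0.09935265734527032 [ 0.56462733  0.29946394  0.14795574 -2.29475817  0.25640799] 0.0027898988596447944
344 [0.53825279 0.2804087  0.11173669]
yel (array([ 0.5423983 , -0.06180185,  0.14976643, -1.54677401,  0.2161276 ]), np.float64(0.0036216945480311608))
```

```bash
python3 - <<'E'
from m import *
im=cv2.imread('pics/w1.png');P=np.load('w1.npy');h=cv2.cvtColor(im,cv2.COLOR_BGR2HSV)
m=(h[...,0]>100)&(h[...,0]<130)&(h[...,1]>130)
m[:110]=0;m[235:]=0;m[:,:215]=0;m[:,310:]=0
m=cv2.erode(m.astype(np.uint8),np.ones((3,3)))>0
b=P[m];b=b[~np.isnan(b[:,0])];print(len(b),np.percentile(b,[1,50,99],axis=0).round(3))
b=b[(b[:,2]>.115)&(b[:,2]<.22)]
p,e=fitbeaker(b,[.565,.298,.151,-2.27,.2]);print(p,e)
p,e=fitbeaker(b[::3],p);yaw=.93389
tx=np.array([np.cos(yaw),np.sin(yaw)]);ty=np.array([np.sin(yaw),-np.cos(yaw)])
a=np.array([np.cos(p[3]),np.sin(p[3])])
t=p[:2]+a*.034;print('grasp target',t,'delta tool',(t-robot.get_obs()['tcp_pos'][:2])@np.c_[tx,ty],'want yaw',np.degrees(p[3]+np.pi-yaw))
r=(P[...,2]>.125)&(P[...,2]<.138)&(h[...,1]<70)&(P[...,1]>.28);print('cradle rails',r.sum(),P[r].mean(0))
E
```

```text
4651 [[0.503 0.233 0.163]
 [0.543 0.272 0.184]
 [0.575 0.306 0.201]]
[ 0.5663197   0.29870893  0.14771432 -2.26399515  0.26089084] 0.000573076465473493
grasp target [0.544582   0.27249687] delta tool [0.01095304 0.0100226 ] want yaw -3.258098130954039
cradle rails 235 [0.56967732 0.30398272 0.13279731]
```

The fit is good to 0.6 mm. Next I'll align, descend, and grip near the balance point.

Call:
move_arm --pt "0 0 0" --pt "0.39 0.31 0.6" --pt "0 0 0.9" --pt "0 0 0.9" --pt "0 0 0.8" --pt "0 0 0.6" --pt "0 0 0.5" --pt "0 0 0.38" --pt "0 0 0" --yaw '[0.65, 0, 0, 0, 0, 0, 0, 0, 0]' --gripper '[1, 1, 1, 1, 1, 1, 1, 1, 1]'

```text
clock: 4.95
tcp_pos: [0.544, 0.2724, 0.1698]
tool_rot: [-3.14, 0.003, 0.878]
ft_force: [-0.5, 0.3, 0.7]
finger_gap: 0.999
grip_force: 0.0
```

Call:
move_arm --pt "0 0 0" --pt "0 0 0" --pt "0 0 0" --pt "0 0 0" --pt "0 0 0" --pt "0 0 0" --pt "0 0 0" --pt "0 0 0" --yaw '[0, 0, 0, 0, 0, 0, 0, 0]' --gripper '[-0.1, -0.2, -0.3, -0.4, -0.4, -0.4, -0.4, -0.4]' --squeeze 15

```text
clock: 5.75
tcp_pos: [0.5451, 0.2724, 0.1716]
tool_rot: [3.141, -0.0, 0.877]
ft_force: [0.8, -1.7, 2.8]
finger_gap: 0.642
grip_force: 14.5
```

Call:
move_arm --pt "0 0 -0.4" --pt "0 0 -0.8" --pt "0 0 -0.9" --pt "0 0 -0.9" --pt "0 0 -0.6" --pt "-0.55 0.45 0" --pt "-0.55 0.45 0" --pt "-0.55 0.45 0" --pt "-0.55 0.45 0" --pt "-0.55 0.45 0" --pt "-0.55 0.45 0" --pt "-0.55 0.45 0" --pt "-0.55 0.45 0" --yaw '[0, 0, 0, 0, 0, 0, 0, 0, 0, 0, 0, 0, 0]' --gripper '[-0.4, -0.4, -0.4, -0.4, -0.4, -0.4, -0.4, -0.4, -0.4, -0.4, -0.4, -0.4, -0.4]'

```text
clock: 7.05
tcp_pos: [0.5434, 0.1015, 0.2798]
tool_rot: [-3.141, -0.0, 0.878]
ft_force: [-0.3, 0.9, -0.6]
finger_gap: 0.647
grip_force: 14.7
```

Call:
move_arm --pt "0 0 0" --pt "0 0 0" --pt "0 0 0" --pt "0 0 0" --pt "0 0 0" --pt "0 0 0" --pt "0 0 0" --pt "0 0 0" --pt "0 0 0" --pt "0 0 0" --yaw '[-1, -1, -1, -1, -1, -1, -1, -1, -0.3, 0]' --gripper '[-0.4, -0.4, -0.4, -0.4, -0.4, -0.4, -0.4, -0.4, -0.4, -0.4]'

```text
clock: 8.05
tcp_pos: [0.5436, 0.1021, 0.2796]
tool_rot: [3.141, -0.0, 1.601]
ft_force: [-0.4, 0.5, -2.0]
finger_gap: 0.645
grip_force: 14.7
```

```bash
python3 - <<'E'
from m import *
o=robot.get_obs();print(o['tcp_pos'],o['tool_rot'],o['grip_force'],o['finger_gap'])
im,d,P,T=grab('wrist');cv2.imwrite('pics/w2.png',im);np.save('w2.npy',P)
h=cv2.cvtColor(im,cv2.COLOR_BGR2HSV);m=(h[...,0]>100)&(h[...,0]<130)&(h[...,1]>130)&(P[...,2]>.2)&(P[...,2]<.36)
b=P[m];print(len(b));yaw=o['tool_rot'][2]
c=o['tcp_pos']+[0,0.034,-.012];p,e=fitbeaker(b[::3],[*c,yaw-np.pi,.2]);print(p,e)
E
```

```text
[0.54357097 0.10213842 0.27960738] [ 3.14141191e+00 -3.05363012e-04  1.60051577e+00] 14.733699936542735 0.6446289047850163
16315
[ 0.54184648  0.13607909  0.25485355 -1.54504262  0.27818192] 0.017394852685393647
```

View pics/w2.png

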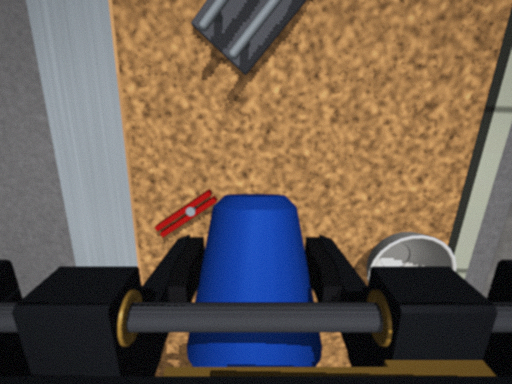

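The view shows the beaker held square, foot at (255,200), between the fingers. The rack is hidden under the gripper. I'll hover just above the rails and measure blue against yellow and the rails in the top camera.

Call:
move_arm --pt "-0.7 0.05 0" --pt "-0.7 0.05 0" --pt "-0.7 0.05 0" --pt "-0.6 0 0" --pt "0 0 0.8" --pt "0 0 0.8" --pt "0 0 0.7" --pt "0 0 0.6" --pt "0 0 0" --yaw '[0, 0, 0, 0, 0, 0, 0, 0, 0]' --gripper '[-0.4, -0.4, -0.4, -0.4, -0.4, -0.4, -0.4, -0.4, -0.4]'

```text
clock: 9.0
tcp_pos: [0.5491, 0.0213, 0.1903]
tool_rot: [-3.137, 0.0, 1.601]
ft_force: [-0.4, -0.1, -0.9]
finger_gap: 0.648
grip_force: 14.7
```

```bash
cat > rel.py <<'E'
from m import *
import sys
tag=sys.argv[1]
o=robot.get_obs();print('tcp',o['tcp_pos'].round(4),o['tool_rot'].round(4),o['ft_force'].round(1))
for n in ['top','side']:
    im,d,P,T=grab(n);cv2.imwrite(f'pics/{n}{tag}.png',im)
    h=cv2.cvtColor(im,cv2.COLOR_BGR2HSV);H,S=h[...,0],h[...,1]
    box=(P[...,0]>.48)&(P[...,0]<.62)&(P[...,1]>-.2)&(P[...,1]<.15)&(P[...,2]>.115)&(P[...,2]<.26)
    for nm,m,y0 in [('blue',(H>100)&(H<130)&(S>130),o['tcp_pos'][1]+.03),('yel',(H>20)&(H<35)&(S>150),-.065)]:
        X=P[box&m]
        if len(X)<30: print(n,nm,len(X));continue
        p,e=fitbeaker(X,[.547,y0,.155,-1.55,.2]);a=p[3];print(n,nm,len(X),p.round(4),round(e,4),'mouth',(p[:2]+.08*np.cos(p[4])*np.array([np.cos(a),np.sin(a)])).round(4))
E
python3 rel.py 3
python3 - <<'E'
from m import *
for n in ['top','side']:
    im=cv2.imread(f'pics/{n}0.png');P=np.load(f'{n}0.npy');S=cv2.cvtColor(im,cv2.COLOR_BGR2HSV)[...,1]
    m=(P[...,0]>.5)&(P[...,0]<.6)&(P[...,1]>-.04)&(P[...,1]<.12)&(P[...,2]>.125)&(P[...,2]<.142)&(S<80)
    X=P[m];mid=X[:,0].mean()
    for s in (X[X[:,0]>mid],X[X[:,0]<mid]): k=np.polyfit(s[:,1],s[:,0],1);print(n,'rail',len(s),k,s[:,1].max(),s[:,2].mean())
    s=P[(P[...,0]>.5)&(P[...,0]<.6)&(P[...,1]>-.2)&(P[...,1]<-.15)&(P[...,2]>.14)&(P[...,2]<.2)&(S<70)];print('stop y by x',np.polyfit(s[:,0],s[:,1],1),np.percentile(s[:,1],[5,50,95]))
E
```

```text
tcp [0.5491 0.0213 0.1903] [-3.1368e+00  4.0000e-04  1.6006e+00] [-0.4 -0.1 -0.9]
top blue 3
top yel 244 [ 0.5496 -0.0688  0.1491 -1.5583  0.2942] 0.0026 mouth [ 0.5505 -0.1453]
side blue 231 [ 0.5462  0.0568  0.1674 -1.543   0.2653] 0.0086 mouth [ 0.5484 -0.0204]
side yel 38 [ 0.5399 -0.1007  0.1762 -1.4747 -0.0941] 0.0037 mouth [ 0.5475 -0.1799]
top rail 88 [-0.01548453  0.56397572] 0.09211448761453349 0.13272164960124685
top rail 88 [-0.01655206  0.53191309] 0.0928011677002572 0.13263470975981181
stop y by x [ 0.01872417 -0.18297747] [-0.17551515 -0.17227238 -0.17099958]
side rail 44 [-0.01552192  0.55656613] 0.09793343577311142 0.13262225234002603
side rail 44 [-0.02500608  0.52514843] 0.09655078488804936 0.13243132620689144
stop y by x [-0.01331641 -0.16454255] [-0.17831657 -0.1717911  -0.16499222]
```

Gripper hides blue from the top, and the side fit is weak. The rail ends behind the foot should show in the wrist camera, so I'll measure them there.

```bash
python3 - <<'E'
from m import *
o=robot.get_obs();im,d,P,T=grab('wrist');cv2.imwrite('pics/w3.png',im);np.save('w3.npy',P)
h=cv2.cvtColor(im,cv2.COLOR_BGR2HSV)
m=(P[...,0]>.5)&(P[...,0]<.6)&(P[...,1]>.04)&(P[...,1]<.12)&(P[...,2]>.122)&(P[...,2]<.14)&(h[...,1]<90)
X=P[m];print(len(X),X.mean(0),X.min(0),X.max(0))
for s in (X[X[:,0]>.547],X[X[:,0]<.547]):
  if len(s)>20:
    print(len(s),np.polyfit(s[:,1],s[:,0],1),np.percentile(s,[2,50,98],axis=0).round(4).tolist())
m=(h[...,0]>100)&(h[...,0]<130)&(h[...,1]>130)&(P[...,2]>.12)&(P[...,2]<.25);m=cv2.erode(m.astype(np.uint8),np.ones((5,5)))>0;m[250:]=0
b=P[m][::4];print(len(b),fitbeaker(b,[.548,.055,.17,-1.54,.25]))
E
```

```text
1924 [0.54215103 0.06855799 0.13282961] [0.52224858 0.04006594 0.12335478] [0.56279058 0.0929755  0.13557326]
937 [-0.01962958  0.55969005] [[0.5546, 0.0458, 0.1303], [0.5583, 0.0698, 0.133], [0.5623, 0.0918, 0.1347]]
987 [-0.01177167  0.52759244] [[0.5228, 0.0423, 0.1299], [0.5269, 0.068, 0.133], [0.5304, 0.091, 0.1346]]
947 (array([ 0.54889231,  0.05518087,  0.16777421, -1.5415503 ,  0.27277198]), np.float64(0.0004993246932060498))
```

View pics/w3.png

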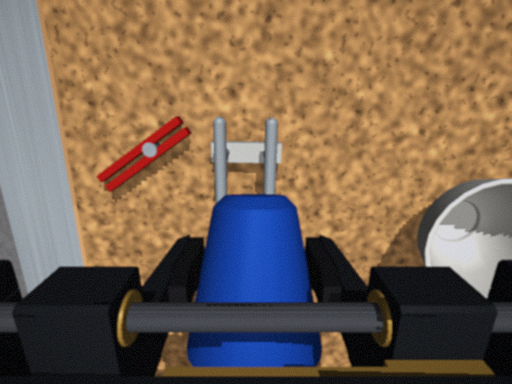

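The rail pair is centred on x = 0.5436 − 0.0157·y, with open ends at y≈0.0925, which puts the stop at about −0.1695. Blue needs −6.4 mm in x, −0.8° of yaw and about 16 mm forward, then lowering.

Call:
move_arm --pt "0 0 0" --pt "-0.53 -0.22 0" --pt "0 0 0.2" --pt "0 0 0.2" --pt "0 0 0.2" --pt "0 0 0" --yaw '[0.16, 0, 0, 0, 0, 0]' --gripper '[-0.4, -0.4, -0.4, -0.4, -0.4, -0.4]'

```text
clock: 9.75
tcp_pos: [0.5439, 0.0061, 0.1733]
tool_rot: [-3.14, -0.001, 1.589]
ft_force: [-0.1, 0.4, -0.9]
finger_gap: 0.647
grip_force: 14.7
```

```bash
cat > wb.py <<'E'
from m import *
o=robot.get_obs();im,d,P,T=grab('wrist');cv2.imwrite('pics/wb.png',im)
print(o['clock'],o['tcp_pos'].round(4),o['tool_rot'].round(4),o['ft_force'].round(1))
h=cv2.cvtColor(im,cv2.COLOR_BGR2HSV)
m=(h[...,0]>100)&(h[...,0]<130)&(h[...,1]>130)&(P[...,2]>.115)&(P[...,2]<.25)&(abs(P[...,0]-.545)<.05);m=cv2.erode(m.astype(np.uint8),np.ones((5,5)))>0
b=P[m][::4];print(len(b),fitbeaker(b,[.543,.04,.15,-1.555,.22]))
E
python3 wb.py
```

```text
9.75 [0.5439 0.0061 0.1733] [-3.1400e+00 -5.0000e-04  1.5885e+00] [-0.1  0.4 -0.9]
3083 (array([ 0.5424461 ,  0.04001429,  0.14851157, -1.55632034,  0.27375012]), np.float64(0.0005312009610421543))
```

Call:
move_arm --pt "0 0 0" --pt "0 0 0" --pt "0 0 0" --pt "0 0 0" --pt "0 0 0" --pt "0 0 0" --pt "0 0 -0.4" --pt "0 0 -0.8" --pt "0 0 -1" --pt "0.6 0 0" --pt "0.7 0 0" --pt "0.7 0 0" --pt "0.6 0 0" --pt "0 0 0" --pt "0 0 0" --pt "0 0 0" --yaw '[0, 0, 0, 0, 0, 0, 0, 0, 0, 0, 0, 0, 0, 0, 0, 0]' --gripper '[0.4, 0.5, 0.7, 0.9, 0.9, 0.9, 0.9, 0.9, 0.9, -1, -1, -1, -1, -1, -1, -1]'

```text
clock: 11.4
tcp_pos: [0.543, 0.0816, 0.2406]
tool_rot: [3.141, 0.001, 1.586]
ft_force: [0.7, 0.6, -0.5]
finger_gap: 0.34
grip_force: 0.0
```

```bash
python3 wb.py; python3 rel.py 4
```

```text
11.4 [0.543  0.0816 0.2406] [3.1413e+00 1.0000e-03 1.5856e+00] [ 0.7  0.6 -0.5]
994 (array([ 0.54318826,  0.03821608,  0.14762019, -1.55684936,  0.2588928 ]), np.float64(0.0005704955954912908))
tcp [0.543  0.0815 0.2405] [3.1414e+00 9.0000e-04 1.5853e+00] [ 0.3 -0.2  0.3]
top blue 57 [ 0.5365  0.0215  0.1807 -1.385  -0.1631] 0.0024 mouth [ 0.551  -0.0561]
top yel 398 [ 0.5487 -0.0659  0.1498 -1.5458  0.265 ] 0.0025 mouth [ 0.5507 -0.1431]
side blue 181 [ 0.5407  0.0412  0.1522 -1.5428  0.1644] 0.0205 mouth [ 0.5429 -0.0377]
side yel 44 [ 0.522  -0.064   0.1732 -1.2645 -0.1155] 0.0034 mouth [ 0.546  -0.1398]
```

View pics/wb.png

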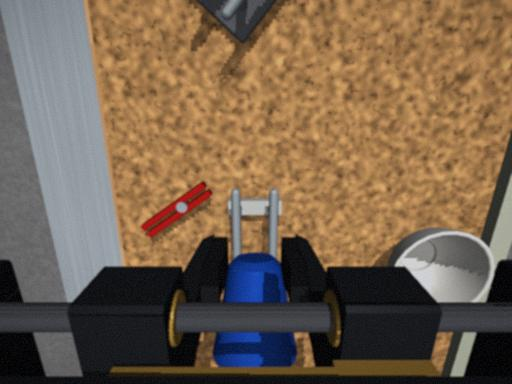

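Blue rests on the rails, with its foot at (0.543, 0.038) on the centreline and clear of yellow, and the fingers clear it. I'll lower the closed fingers behind the foot and start a slow push.

Call:
move_arm --pt "0 0 0" --pt "0 0 0" --pt "0 0 0" --pt "0 -0.02 0.7" --pt "0 0 0.8" --pt "0 0 0.5" --pt "0 0 0.27" --pt "0 0 0" --pt "-0.2 0 0" --pt "-0.2 0 0" --pt "-0.2 0 0" --pt "-0.15 0 0" --pt "-0.12 0 0" --pt "-0.12 0 0" --pt "-0.12 0 0" --pt "-0.12 0 0" --pt "-0.12 0 0" --pt "-0.12 0 0" --pt "-0.12 0 0" --pt "-0.12 0 0" --yaw '[0, 0, 0, 0, 0, 0, 0, 0, 0, 0, 0, 0, 0, 0, 0, 0, 0, 0, 0, 0]' --gripper '[-1, -1, -1, -1, -1, -1, -1, -1, -1, -1, -1, -1, -1, -1, -1, -1, -1, -1, -1, -1]'

```text
clock: 13.55
tcp_pos: [0.5433, 0.0317, 0.1722]
tool_rot: [3.141, -0.0, 1.588]
ft_force: [0.3, 1.4, 0.7]
finger_gap: 0.006
grip_force: 0.5
```

```bash
python3 wb.py
```

```text
13.55 [0.5433 0.0317 0.1722] [ 3.1414e+00 -1.0000e-04  1.5877e+00] [0.3 1.4 0.7]
252 (array([ 0.54509477,  0.00961382,  0.15312727, -1.6347756 ,  0.19514229]), np.float64(0.0006490694501587444))
```

Call:
move_arm --pt "-0.08 0 0" --pt "-0.08 0 0" --pt "-0.08 0 0" --pt "-0.08 0 0" --pt "-0.08 0 0" --pt "-0.08 0 0" --pt "-0.08 0 0" --pt "-0.08 0 0" --pt "-0.08 0 0" --pt "-0.08 0 0" --yaw '[0, 0, 0, 0, 0, 0, 0, 0, 0, 0]' --gripper '[-1, -1, -1, -1, -1, -1, -1, -1, -1, -1]'

```text
clock: 14.6
tcp_pos: [0.5436, 0.0078, 0.1722]
tool_rot: [-3.142, -0.0, 1.588]
ft_force: [-0.4, 1.2, -0.0]
finger_gap: 0.008
grip_force: 0.6
```

```bash
python3 wb.py; python3 - <<'E'
from h import *
im=get_image('top')[0];s=get_image('side')[0]
a=cv2.resize(im[130:210,240:360],(600,400),interpolation=cv2.INTER_CUBIC)
b=cv2.resize(s[115:195,205:285],(200,200),interpolation=cv2.INTER_CUBIC)
a=np.hstack([a,np.vstack([b,b*0])]);cv2.imwrite('pics/p1.png',a)
E
```

```text
14.6 [0.5436 0.0078 0.1722] [-3.1415e+00 -1.0000e-04  1.5876e+00] [-0.4  1.2 -0. ]
242 (array([ 0.54474404, -0.00954989,  0.15125446, -1.59817242,  0.18978189]), np.float64(0.0006333763017975636))
```

View pics/p1.png

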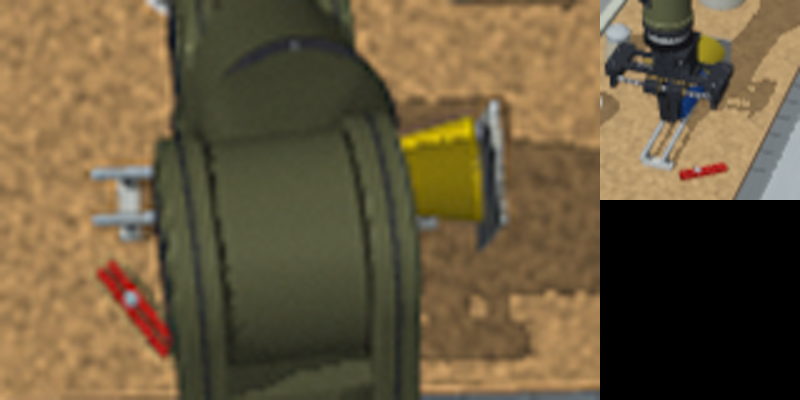

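The top crop shows the yellow rim (483,170) has slid nearly to the stop (490,170) and blue is hidden under the arm; forces are low. I'll keep pushing and watch the force.

Call:
move_arm --pt "-0.08 0 0" --pt "-0.08 0 0" --pt "-0.08 0 0" --pt "-0.08 0 0" --pt "-0.08 0 0" --pt "-0.08 0 0" --pt "-0.08 0 0" --pt "-0.08 0 0" --yaw '[0, 0, 0, 0, 0, 0, 0, 0]' --gripper '[-1, -1, -1, -1, -1, -1, -1, -1]'

```text
clock: 15.55
tcp_pos: [0.5439, -0.0116, 0.1722]
tool_rot: [-3.141, 0.0, 1.587]
ft_force: [0.0, 1.8, 0.2]
finger_gap: 0.006
grip_force: 0.8
```

```bash
python3 wb.py; python3 rel.py 6|grep -v blue
```

```text
15.55 [ 0.5439 -0.0116  0.1722] [-3.1415  0.      1.5874] [0.  1.8 0.2]
264 (array([ 0.54431078, -0.03672762,  0.15428406, -1.57726133,  0.20087984]), np.float64(0.0006219604700740757))
tcp [ 0.5439 -0.0121  0.1722] [-3.1415e+00  5.0000e-04  1.5868e+00] [ 1.   0.3 -0.1]
top yel 127 [ 0.5533 -0.0922  0.1625 -1.6125  0.0989] 0.0027 mouth [ 0.55   -0.1717]
side yel 58 [ 0.5361 -0.1194  0.1698 -1.414   0.0825] 0.0038 mouth [ 0.5486 -0.1982]
```

Call:
move_arm --pt "-0.08 0 0" --pt "-0.08 0 0" --pt "-0.08 0 0" --pt "-0.08 0 0" --pt "-0.08 0 0" --pt "-0.08 0 0" --pt "-0.08 0 0" --yaw '[0, 0, 0, 0, 0, 0, 0]' --gripper '[-1, -1, -1, -1, -1, -1, -1]'

```text
clock: 16.4
tcp_pos: [0.5442, -0.0282, 0.1722]
tool_rot: [-3.142, -0.0, 1.588]
ft_force: [-0.2, 1.7, 0.1]
finger_gap: 0.008
grip_force: 0.7
```

Call:
move_arm --pt "-0.06 0 0" --pt "-0.06 0 0" --pt "-0.06 0 0" --yaw '[0, 0, 0]' --gripper '[-1, -1, -1]'

```text
clock: 16.7
tcp_pos: [0.5443, -0.0336, 0.1722]
tool_rot: [3.142, -0.0, 1.588]
ft_force: [-1.0, 1.3, 0.3]
finger_gap: 0.002
grip_force: 0.6
```

```bash
python3 wb.py; python3 rel.py 7|grep -v blue
```

```text
16.7 [ 0.5443 -0.0336  0.1722] [ 3.1416e+00 -1.0000e-04  1.5876e+00] [-1.   1.3  0.3]
238 (array([ 0.5433681 , -0.0562556 ,  0.15341188, -1.51053484,  0.19500555]), np.float64(0.0005651685989379094))
tcp [ 0.5443 -0.034   0.1722] [-3.1416e+00  3.0000e-04  1.5872e+00] [0.5 1.3 1. ]
top yel 0
side yel 22
```

Almost there; small steps until the force rises.

Call:
move_arm --pt "-0.05 0 0" --pt "-0.05 0 0" --pt "-0.05 0 0" --yaw '[0, 0, 0]' --gripper '[-1, -1, -1]'

```text
clock: 17.15
tcp_pos: [0.5444, -0.0379, 0.1722]
tool_rot: [-3.142, -0.0, 1.588]
ft_force: [0.1, 1.9, 0.2]
finger_gap: 0.004
grip_force: 0.6
```

Call:
move_arm --pt "-0.05 0 0" --pt "-0.05 0 0" --yaw '[0, 0]' --gripper '[-1, -1]'

```text
clock: 17.35
tcp_pos: [0.5445, -0.041, 0.1722]
tool_rot: [3.142, -0.0, 1.588]
ft_force: [0.0, 1.2, 0.5]
finger_gap: 0.008
grip_force: 0.6
```

```bash
python3 wb.py
```

```text
17.35 [ 0.5445 -0.041   0.1722] [ 3.1416e+00 -1.0000e-04  1.5876e+00] [0.  1.2 0.5]
262 (array([ 0.54425371,  0.00256996,  0.17078602, -1.60346681,  0.55920668]), np.float64(0.0010683069999183773))
```

Call:
move_arm --pt "-0.04 0 0" --pt "-0.04 0 0" --yaw '[0, 0]' --gripper '[-1, -1]'

```text
clock: 17.6
tcp_pos: [0.5445, -0.0434, 0.1722]
tool_rot: [-3.142, -0.0, 1.588]
ft_force: [0.7, 1.6, -0.1]
finger_gap: 0.0
grip_force: 0.6
```

Call:
move_arm --pt "-0.04 0 0" --pt "-0.04 0 0" --yaw '[0, 0]' --gripper '[-1, -1]'

```text
clock: 17.8
tcp_pos: [0.5445, -0.0458, 0.1722]
tool_rot: [-3.142, -0.0, 1.588]
ft_force: [-0.4, 1.8, -0.4]
finger_gap: 0.007
grip_force: 0.6
```

Call:
move_arm --pt "-0.04 0 0" --pt "-0.04 0 0" --yaw '[0, 0]' --gripper '[-1, -1]'

```text
clock: 18.0
tcp_pos: [0.5445, -0.0482, 0.1722]
tool_rot: [-3.142, -0.0, 1.588]
ft_force: [-1.4, 0.7, -0.4]
finger_gap: 0.002
grip_force: 0.6
```

Call:
move_arm --pt "-0.03 0 0" --pt "-0.03 0 0" --yaw '[0, 0]' --gripper '[-1, -1]'

```text
clock: 18.2
tcp_pos: [0.5446, -0.05, 0.1722]
tool_rot: [-3.142, -0.0, 1.588]
ft_force: [-0.5, 1.4, 0.7]
finger_gap: 0.003
grip_force: 0.6
```

Still no force rise; I'll back off and look from above.

Call:
move_arm --pt "0.3 0 0" --pt "0.6 0 0" --pt "1 0 -0.3" --pt "1 0 -0.3" --pt "1 0 -0.3" --pt "1 0 -0.3" --pt "1 0 0" --pt "0 0 0" --yaw '[0, 0, 0, 0, 0, 0, 0, 0]' --gripper '[-1, -1, -1, -1, -1, -1, -1, -1]'

```text
clock: 19.0
tcp_pos: [0.5412, 0.1335, 0.2084]
tool_rot: [3.141, -0.004, 1.596]
ft_force: [0.1, -0.1, 0.3]
finger_gap: 0.002
grip_force: 0.0
```

```bash
python3 rel.py 8; python3 wb.py; python3 - <<'E'
import cv2,numpy as np
a=cv2.resize(cv2.imread('pics/top8.png')[130:210,240:360],(480,320),interpolation=cv2.INTER_CUBIC)
b=cv2.resize(cv2.imread('pics/side8.png')[115:195,205:285],(320,320),interpolation=cv2.INTER_CUBIC)
cv2.imwrite('pics/p8.png',np.hstack([a,b]))
E
```

```text
tcp [0.5412 0.1335 0.2084] [ 3.1406 -0.0041  1.5958] [ 0.1 -0.1  0.3]
top blue 360 [ 0.5427 -0.0461  0.1788 -1.7292  0.5565] 0.0085 mouth [ 0.532  -0.1132]
top yel 143 [ 0.5529 -0.0891  0.1519 -1.5985  0.2201] 0.0031 mouth [ 0.5507 -0.1672]
side blue 244 [ 0.5428 -0.0609  0.151  -1.5538  0.1621] 0.0035 mouth [ 0.5441 -0.1399]
side yel 50 [ 0.5404 -0.0875  0.1756 -1.5056 -0.1127] 0.0025 mouth [ 0.5455 -0.1669]
19.1 [0.5413 0.1276 0.2081] [-3.1414e+00  4.0000e-04  1.5894e+00] [ 0.9 -0.5 -0.1]
0 (array([ 0.543,  0.04 ,  0.15 , -1.555,  0.22 ]), np.float64(nan))
  return _methods._mean(a, axis=axis, dtype=dtype,
  ret = ret.dtype.type(ret / rcount)
```

View pics/p8.png

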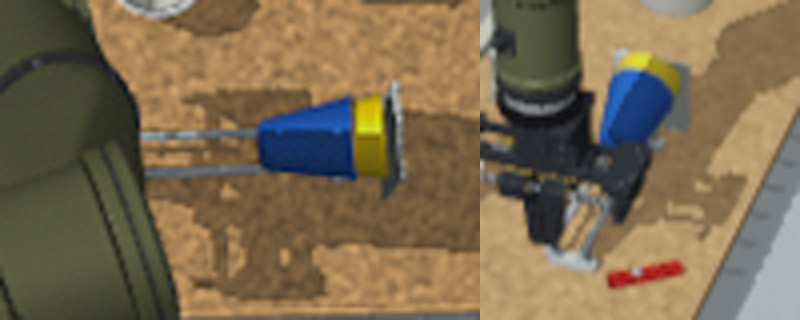

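Blue covers yellow with about a 25 mm yellow band left, and yellow's rim (387) is close to the stop (392). That looks nearly nested, but no end force was felt, so I'll push on until the force rises.

Call:
move_arm --pt "-0.9 0 0.4" --pt "-0.9 0 0.4" --pt "-0.9 0 0.4" --pt "-0.9 0 0" --pt "-0.9 0 0" --pt "-0.5 0 0" --pt "-0.4 0 0" --pt "-0.3 0 0" --pt "0 0 0" --yaw '[0, 0, 0, 0, 0, 0, 0, 0, 0]' --gripper '[-1, -1, -1, -1, -1, -1, -1, -1, -1]'

```text
clock: 20.05
tcp_pos: [0.5443, -0.0458, 0.1722]
tool_rot: [-3.142, 0.001, 1.585]
ft_force: [-0.5, 1.2, 0.1]
finger_gap: 0.006
grip_force: 0.0
```

Call:
move_arm --pt "-0.07 0 0" --pt "-0.07 0 0" --pt "-0.03 0 0" --pt "-0.03 0 0" --yaw '[0, 0, 0, 0]' --gripper '[-1, -1, -1, -1]'

```text
clock: 20.45
tcp_pos: [0.5446, -0.0494, 0.1722]
tool_rot: [-3.142, -0.0, 1.589]
ft_force: [0.0, 0.6, 0.1]
finger_gap: 0.01
grip_force: 0.0
```

Call:
move_arm --pt "-0.03 0 0" --pt "-0.03 0 0" --yaw '[0, 0]' --gripper '[-1, -1]'

```text
clock: 20.65
tcp_pos: [0.5447, -0.051, 0.1722]
tool_rot: [3.141, -0.001, 1.588]
ft_force: [-0.6, 1.6, 0.2]
finger_gap: 0.006
grip_force: 1.2
```

Call:
move_arm --pt "-0.03 0 0" --pt "-0.03 0 0" --yaw '[0, 0]' --gripper '[-1, -1]'

```text
clock: 20.85
tcp_pos: [0.5447, -0.0515, 0.1722]
tool_rot: [-3.142, -0.003, 1.589]
ft_force: [-0.7, 6.9, 1.2]
finger_gap: 0.004
grip_force: 3.3
```

Call:
move_arm --pt "-0.03 0 0" --pt "-0.02 0 0" --pt "0 0 0" --yaw '[0, 0, 0]' --gripper '[-1, -1, -1]'

```text
clock: 21.15
tcp_pos: [0.5448, -0.0516, 0.1722]
tool_rot: [-3.141, -0.004, 1.591]
ft_force: [0.9, 8.8, 1.6]
finger_gap: 0.005
grip_force: 3.9
```

Call:
move_arm --pt "0.1 0 0" --pt "0.2 0 0" --pt "0.5 0 0" --pt "1 0 -0.3" --pt "1 0 -0.3" --pt "1 0 -0.3" --pt "1 0 -0.3" --pt "1 0 0" --pt "0 0 0" --pt "0 0 0" --yaw '[0, 0, 0, 0, 0, 0, 0, 0, 0, 0]' --gripper '[-1, -1, -1, -1, -1, -1, -1, -1, -1, -1]'

```text
clock: 22.15
tcp_pos: [0.5414, 0.1196, 0.2081]
tool_rot: [-3.141, 0.001, 1.589]
ft_force: [-0.3, 0.4, -0.0]
finger_gap: 0.006
grip_force: 0.0
```

```bash
python3 - <<'E'
from m import *
for n in ['top','side']:
    im,d,P,T=grab(n);cv2.imwrite(f'pics/{n}9.png',im);h=cv2.cvtColor(im,cv2.COLOR_BGR2HSV);H,S=h[...,0],h[...,1]
    box=(P[...,0]>.49)&(P[...,0]<.6)&(P[...,1]>-.2)&(P[...,1]<-.02)&(P[...,2]>.115)&(P[...,2]<.23)
    B=P[box&(H>100)&(H<130)&(S>130)&(P[...,2]>.14)];Y=P[box&(H>20)&(H<35)&(S>150)];s=P[box&(S<60)&(P[...,2]>.15)&(P[...,1]<-.15)]
    for k,X in [('B',B),('Y',Y),('stop',s)]: print(n,k,len(X),np.percentile(X,[2,50,98],axis=0).round(4).tolist())
    print(fitbeaker(B,[.544,-.06,.15,-1.555,.22]))
a=cv2.resize(cv2.imread('pics/top9.png')[140:200,290:350],(480,480),interpolation=cv2.INTER_CUBIC)
b=cv2.resize(cv2.imread('pics/side9.png')[115:155,220:265],(320,284),interpolation=cv2.INTER_CUBIC)
b=np.vstack([b,np.zeros((196,320,3),np.uint8)])
cv2.imwrite('pics/p9.png',np.hstack([a,b]))
E
```

```text
top B 362 [[0.5184, -0.134, 0.1602], [0.5426, -0.1044, 0.1821], [0.5714, -0.0644, 0.1999]]
top Y 141 [[0.517, -0.1712, 0.1388], [0.5424, -0.1498, 0.1931], [0.5784, -0.1391, 0.2041]]
top stop 83 [[0.5092, -0.176, 0.1507], [0.549, -0.1725, 0.1792], [0.5873, -0.1708, 0.1892]]
(array([ 0.54948745, -0.06544247,  0.15098405, -1.55984846,  0.19898283]), np.float64(0.0026667644175294445))
side B 230 [[0.5106, -0.1315, 0.1603], [0.536, -0.1014, 0.1791], [0.5692, -0.0609, 0.1989]]
side Y 46 [[0.5096, -0.1628, 0.1728], [0.529, -0.1521, 0.194], [0.5675, -0.14, 0.2036]]
side stop 22 [[0.5051, -0.1781, 0.1545], [0.5098, -0.1697, 0.1809], [0.5813, -0.1637, 0.1894]]
(array([ 0.54345335, -0.06398196,  0.15114985, -1.5807971 ,  0.18214294]), np.float64(0.0031029681560517594))
```

View pics/p9.png

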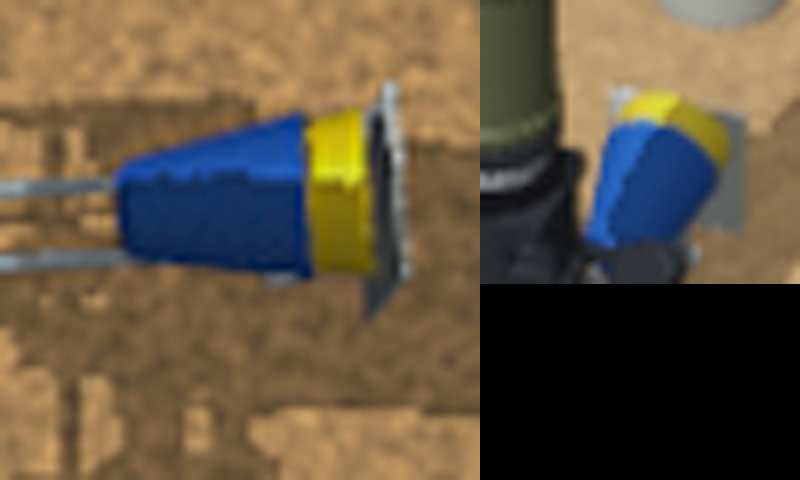

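The push stalled hard at 9 N. Blue's foot is at y≈−0.0625 (−0.060 predicted for full nesting against the stop), a 24 mm yellow band shows, and the arm is clear. I'm handing in.

```bash
python3 -c "
from station import workorder;print(workorder.job_done())"
```

```text
the job is handed in; nothing more can be done
None
```

The blue beaker was laid on the rails behind the yellow one, let go, and pushed on its foot until it stopped hard at about 9 N. By my measurements the two are fully nested with the yellow rim against the end stop, and the job was handed in at about 22 s; no verdict came back.

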